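# Index the carving turntable and set its brake

## Task

Using light pushes of a fingertip on the spokes, and gripping nothing, turn the spoked turntable (either way round) until its long ball-ended spoke points straight at the fixed steel pointer on the stand. Then push the brake lever round with a fingertip until it is fully home against its stop pin, leaving the long spoke on the pointer. The loose wooden foot must stay seated on the turntable, neither lifted nor tipped, and the other foot, the jar and the glue bottle are to be left alone.

Things in the scene. Friction and masses are not known exactly. Their poses are not given: they have to be found in the camera images.
- stand: Fixed indexing stand on the work surface: round plywood board, radius 162 mm, 18 mm thick, with a 110 mm wide square-ended tongue reaching 215 mm from the axis in its -y direction. Origin: on the turntable's vertical axis at the height of the work surface; z up, +x runs from the axis to the steel pointer. A hand can pass over everything at 150 mm above the work surface.
- turntable (a joint): Angle (rad) of the spoked turntable, anticlockwise from above positive: the direction of the long spoke in the stand's frame. At 0 or a full turn (6.28) the long spoke points at the pointer. It turns either way with dry friction of 0.25 N m (about 3 N at a spoke) and stays where it is left. Pushes above 35 N spoil the job.
- hub (a point): On the turntable's axis, 65 mm above the work surface, at the height of the centre lines of its four round steel spokes. They stand at 90 degrees and are 13 mm thick; the three plain ones end 110 mm from the axis. Below them lies a plywood disc, radius 90 mm, top at 34 mm; between spokes all is free down to it. In the middle a plate, radius 45 mm, top at 72 mm, carries the foot.
- ball (a point): Centre of the black ball, 26 mm across, at the end of the turntable's long spoke; 128 mm from the axis, 65 mm above the work surface.
- pointer_tip (a point): Inner corner of the fixed steel pointer, a 30 mm square block 12 mm high with one corner towards the axis, on a small tab of the board; this point lies 152 mm from the axis and is 30 mm above the work surface, at the pointer's top.
- brake (a joint): Angle (rad) of the brake lever about its upright pivot: 0 open, 1.2 fully home against the stop pin; it grows anticlockwise from above. It starts at 0 to 0.25, has dry friction of 0.12 N m (about 2 N near its end) and stays where it is left. Pushes above 35 N on the way, or 70 N at the stop, spoil the job.
- lever_pivot (a point): On the pivot of the brake lever, 165 mm from the turntable axis in the stand's -y direction, 60 mm above the work surface, in the centre line of the lever.
- lever_tip (a point): Centre line of the brake lever at its free end, 88 mm from the pivot, 60 mm above the work surface. A round steel bar 14 mm thick, pointing away from the turntable, free below down to the board (18 mm). The stop pin, 10 mm thick, top at 65 mm, stands 35 mm from the pivot. A flat brake arm swings on the disc's side of the pivot, below 48 mm.
- bun_foot: Loose turned wooden furniture foot, 62 mm across and 48 mm tall, 0.12 kg, seated upright in a 6 mm high lip on the middle of the turntable, about 6 mm of play. Origin: centre of its underside, 72 mm above the work surface; z is its axis. Its top is at 120 mm.
- spare_foot: Bystander: a like wooden foot, 62 mm across and 48 mm tall, loose on the work surface to the stand's +y side. Origin: centre of its underside.
- jar: Bystander: grey plastic jar, 54 mm across and 85 mm tall, beyond the stand. Origin: centre of its underside.
- glue: Bystander: white glue bottle, 44 mm across and 120 mm tall, to the stand's +y side. Origin: centre of its underside.
Mind the look-alikes: they are no part of the job. Leave any green look-alike of the bun_foot alone.

How it is judged:
On the way, in this order (a step that is already met when the one before it is completed fails the run):
1. the long spoke points at the pointer, the brake still open (y of ball in the frame of stand between -0.01 and 0.01 m and x of ball in the frame of stand above 0 m and value of joint brake below 0.5 rad and velocity of joint turntable between -0.05 and 0.05 rad/s), for 0.3 s.
2. the brake lever is home (value of joint brake above 1.08 rad), for 0.2 s.
At the end, for the whole second after the job is handed in: The ball of the long spoke lies within 10 mm of the line from the axis to the pointer, on the pointer's side; the brake lever is within 0.12 rad of its stop (above 1.08); the foot stands upright (within 0.1 rad) in its lip on the turntable; all at rest (y of ball in the frame of stand between -0.01 and 0.01 m and x of ball in the frame of stand above 0 m and value of joint brake above 1.08 rad and velocity of joint turntable between -0.02 and 0.02 rad/s and linear speed of bun_foot below 0.02 m/s and angle between bun_foot's own z axis and vertical below 0.1 rad and z of bun_foot in the frame of stand between 0.066 and 0.078 m and horizontal distance between bun_foot and stand below 0.012 m); the robot touches nothing.
It fails at once if the foot on the turntable lifted, tipped or pushed out of its lip (angle between bun_foot's own z axis and vertical above 0.3 rad or z of bun_foot in the frame of stand above 0.084 m or horizontal distance between bun_foot and stand above 0.015 m).
It fails at once if the turntable, brake lever or stand gripped or pushed hard (over 35 N before the lever is home, over 70 N once it is home) ((contact force between stand and the fingers above 35 N and value of joint brake below 1.1 rad) or contact force between stand and the fingers above 70 N).
It fails at once if a bystander moved by more than 20 mm or lifted (distance of any of spare_foot, jar, glue from where it was at the start of the episode above 0.02 m).
It also fails if it takes over 64 s, if anything falls off the work surface, if the arm or the gripper's body presses on something with over 40 N, if the wrist force passes 120 N, or if a joint passes its speed limit or range.

## Robot

A 7-joint arm with a two-finger parallel gripper is mounted at the origin on the work surface. World frame = base frame: x ahead of the robot, y to its left, z up, the work surface at z = 0. Lengths are in m, angles in rad, forces in N, time in s.
With the tool pointing down it reaches from about 0.425 to 0.875 m from the base axis. Payload 4.7 kg.
Tool frame: the origin (TCP) lies midway between the tips of the shut fingers; the grasp point (between the pads) lies 19 mm behind it; z points along the fingers, y is the direction in which the jaws open and shut (so a half turn about z gives the same grasp; the last joint's range is limited). The gripper opens to 85 mm and grips with 20 to 120 N. Pads are 22 mm wide; open, the fingers measure 114 mm over their backs; the gripper's body (76 mm by 85 mm) begins 54 mm behind the grasp point. The pads swing forward as they close: fully open they stand 13 mm farther back than shut.
Start: joints at [-1.282, 0.321, -0.07, 1.45, 0.023, 1.371, -0.057], TCP at [0.176, 0.626, 0.231] pointing down, gripper open.
Joint ranges: [-2.86, 2.86], [-0.3, 2.09], [-1.38, 1.24], [0.06, 2.45], [-1.56, 4.7], [0.09, 2.05], [-2.69, 2.69]. Speed limits (rad/s): [2.57, 2.57, 3.14, 3.14, 3.14, 3.14, 3.14].

## Interface

Orientations are given as a unit quaternion [w, x, y, z].
In Python, from cell import arm, effector, solve_ik, cams gives the robot as it stands. Calls block until the motion is done:
- arm.move_to(position, orientation): joint-space move of the TCP to a pose.
- arm.movel(position, frame=None, max_speed=0.15, threshold=None): straight line of the TCP; frame=None keeps the orientation; max_speed is the mean speed in m/s. With threshold (N) it stops when the force on the tool has changed by that much, and returns True; else False.
- arm.move_j(angles): joint-space move.
- effector.gripper_open() and effector.grab(): open the fingers fully, or close them until they stop; the grip force is fixed at half the most.
- arm.dwell(seconds).
- solve_ik(position, orientation): joint angles nearest the present ones, or None.
- arm.read_state(): the state.
- cams.read_camera(name): name is "side" or "top" or "wrist"; returns a dict with "pixels" (400x640x3 uint8, blue, green, red), "fx", "fy", "cx", "cy" (pixels), "rvec" (rotation vector, rad) and "tvec" (3), from world to camera coordinates, as OpenCV has them. Camera axes: x right, y down, z forward; pixel columns grow to the right and rows downward; lengths in m; the calibration is good to about 2 mm. A picture is of the moment at which its call begins. There is no depth.
A pose or a line that the arm cannot do raises arm.PlanningError and nothing moves.
- arm.hand_in(): hands the job in, once; it reports no verdict.
The state is a dict: "time": time; "qpos": joint angles; "joint_velocities": joint speeds; "joint_torque": joint torques, N m; "ee_pos": TCP position; "orientation": TCP orientation; "force": force on the tool from outside, world axes, zero at the start; "wrist_torque": the same for the moment, N m; "opening": finger opening in m.
Only numpy, scipy, OpenCV 4.12 (cv2) and the standard library are available. Lean on these libraries where they do the work, as an engineer would, in place of code of your own. Each camera call takes 0.05 s, during which the arm holds its last target.

## Working session

There is one attempt and no reset: what is moved stays moved. The work goes in short steps, each a Python script; the robot and the scene stay as the last script left them, time stands still between calls to the robot, and variables do not carry over. Pictures are saved under pics/ and viewed, and the job is handed in when it is done.

```bash
ls; mkdir -p pics
python3 - <<'E'
from cell import arm,effector,solve_ik,cams
import cv2
for n in("top","side","wrist"):
    c=cams.read_camera(n); cv2.imwrite(f"pics/{n}0.png",c["pixels"]); print(n,c["fx"],c["fy"],c["cx"],c["cy"],c["rvec"],c["tvec"])
s=arm.read_state();print(s["time"],s["ee_pos"],s["orientation"],s["force"],s["opening"])
E
```

```text
pics
top 371.50081098362705 371.50081098362705 315.7995855752013 203.33390275684528 [ 2.12713743 -2.14577023  0.16205904] [0.09070963 0.61617048 0.8703458 ]
side 415.9847190002042 415.9847190002042 324.3481147512427 202.21324034818673 [ 2.33956979 -0.67578779  0.24183587] [-0.49238712  0.34749507  0.83987104]
wrist 276.47288544427244 276.47288544427244 321.4127657516058 206.0481472881284 [-2.31746317 -1.75266687 -0.25110003] [-0.65073297 -0.03467626  0.37711242]
0.15 [0.17631324 0.62521722 0.2304784 ] [-6.15544892e-05  1.36959746e-01  9.90576351e-01 -7.18891596e-04] [ 0.15227416  0.00703382 -0.50335633] 0.08512152148387729
```

View pics/top0.png

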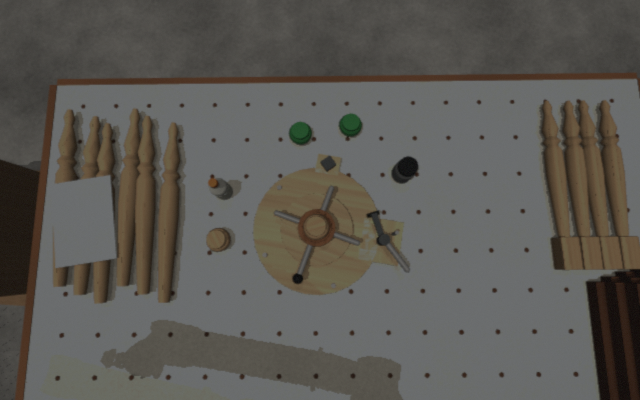

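View pics/side0.png

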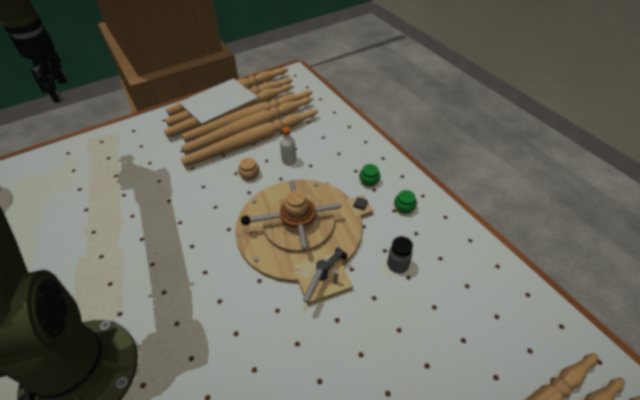

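View pics/wrist0.png

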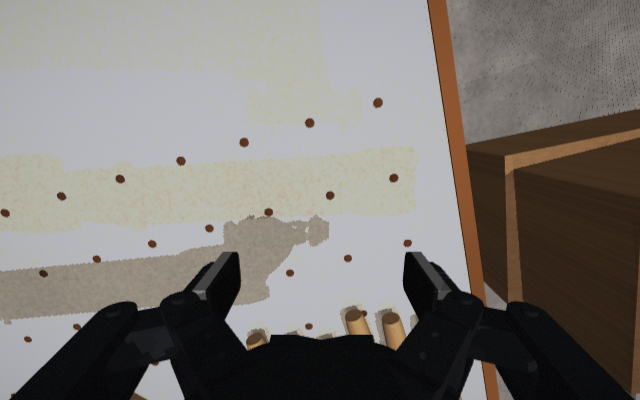

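```bash
cat > h.py <<'E'
import numpy as np,cv2
from cell import arm,effector,solve_ik,cams
def ray(c,uv,z):
    R,_=cv2.Rodrigues(np.array(c["rvec"])); t=np.array(c["tvec"]); o=-R.T@t
    d=R.T@np.array([(uv[0]-c["cx"])/c["fx"],(uv[1]-c["cy"])/c["fy"],1.]); return (o+d*(z-o[2])/d[2])
def proj(c,p):
    K=np.array([[c["fx"],0,c["cx"]],[0,c["fy"],c["cy"]],[0,0,1]])
    return cv2.projectPoints(np.array(p,float).reshape(-1,3),np.array(c["rvec"]),np.array(c["tvec"]),K,None)[0].reshape(-1,2)
E
python3 - <<'E'
from h import *
c=cams.read_camera("top");im=c["pixels"]
cr=im[140:310,240:430]; cr=cv2.convertScaleAbs(cr,alpha=1.8)
cv2.imwrite("pics/topcrop0.png",cv2.resize(cr,None,fx=4,fy=3.5,interpolation=cv2.INTER_CUBIC) if 0 else cv2.resize(cr,(665,595),interpolation=cv2.INTER_CUBIC))
s=cams.read_camera("side");cr=cv2.convertScaleAbs(s["pixels"][160:320,220:430],alpha=1.6)
cv2.imwrite("pics/sidecrop0.png",cv2.resize(cr,(788,600),interpolation=cv2.INTER_CUBIC))
for n,uv,z in [("hub",(316,228),.12),("ball",(298,279),.065),("ptr",(328,163),.03),("piv",(383,240),.067),("tip",(407,269),.06)]: print(n,ray(c,uv,z))
E
```

```text
hub [0.54926928 0.08494337 0.12      ]
ball [0.43431973 0.12864365 0.065     ]
ptr [0.72462149 0.05322515 0.03      ]
piv [ 0.52404114 -0.07431705  0.067     ]
tip [ 0.45534893 -0.12992521  0.06      ]
```

View pics/topcrop0.png

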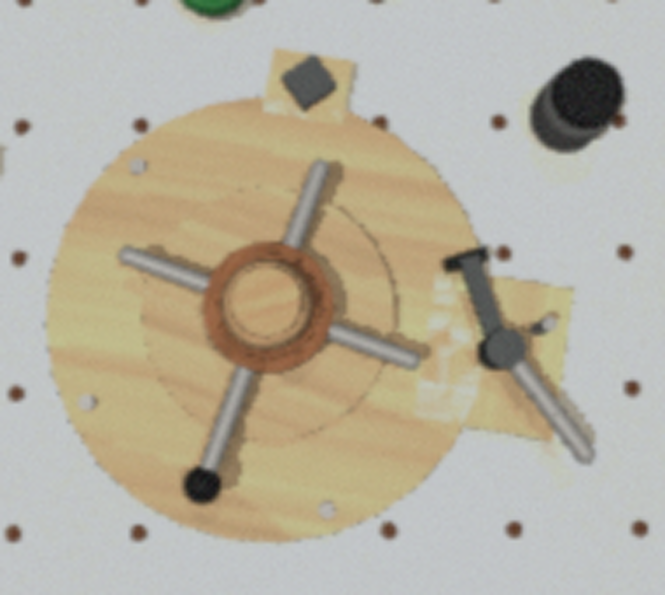

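View pics/sidecrop0.png

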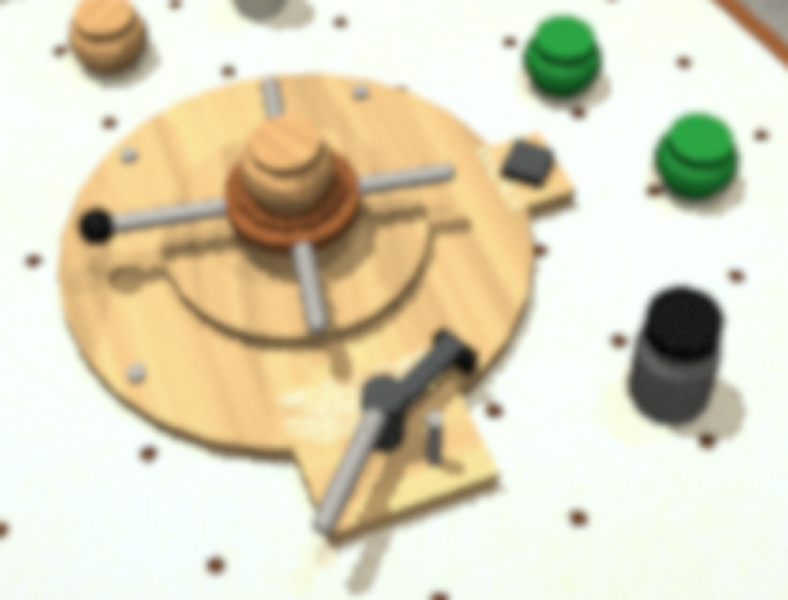

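```bash
cat >> h.py <<'E'
def cp(x,y): return (240+(x-1.25)/3.5,140+(y-1.25)/3.5)
E
python3 - <<'E'
from h import *
c=cams.read_camera("top")
P={}
for n,x,y,z in [("board",267,319,.018),("plate",268,307,.074),("e1",420,361,.065),("e2",120,254,.065),("e3",324,161,.065),("ball",201,484,.065),("ptr",316,107,.03),("piv",502,349,.067),("tip",588,457,.06),("pin",548,322,.065)]:
    P[n]=ray(c,cp(x,y),z)[:2];print(n,P[n].round(4))
ax=(P["e1"]+P["e2"])/2;print("mid",ax)
v=P["ball"]-P["e3"];v/=np.linalg.norm(v);print("axis from ball",P["ball"]-128*v/1000, P["e3"]+.11*v)
for a in (ax,P["board"],P["plate"]):
    f=lambda k:(np.degrees(np.arctan2(*(P[k]-a)[::-1])),np.linalg.norm(P[k]-a))
    print([(k,np.round(f(k),3)) for k in("ptr","ball","e1","e2","e3","piv")])
d=P["tip"]-P["piv"];print(np.degrees(np.arctan2(d[1],d[0])),np.linalg.norm(d))
E
```

```text
board [0.5516 0.0858]
plate [0.555  0.0847]
e1 [ 0.518  -0.0187]
e2 [0.5935 0.1869]
e3 [0.6579 0.0447]
ball [0.4368 0.1308]
ptr [0.7055 0.0485]
piv [ 0.5256 -0.0745]
tip [ 0.4525 -0.1313]
pin [ 0.5439 -0.107 ]
mid [0.55577119 0.0840988 ]
axis from ball [0.55607891 0.08435787] [0.55538542 0.0846281 ]
[('ptr', array([-13.357,   0.154])), ('ball', array([1.58553e+02, 1.28000e-01])), ('e1', array([-1.10173e+02,  1.10000e-01])), ('e2', array([69.827,  0.11 ])), ('e3', array([-21.104,   0.109])), ('piv', array([-100.779,    0.161]))]
[('ptr', array([-13.588,   0.158])), ('ball', array([1.58553e+02, 1.23000e-01])), ('e1', array([-107.808,    0.11 ])), ('e2', array([67.457,  0.11 ])), ('e3', array([-21.118,   0.114])), ('piv', array([-99.209,   0.162]))]
[('ptr', array([-13.501,   0.155])), ('ball', array([1.58671e+02, 1.27000e-01])), ('e1', array([-109.697,    0.11 ])), ('e2', array([69.349,  0.109])), ('e3', array([-21.243,   0.11 ])), ('piv', array([-100.477,    0.162]))]
-142.15346071626544 0.09253127252372183
```

Run:
```python
from h import *
c=cams.read_camera("top");im=c["pixels"]
cr=cv2.convertScaleAbs(im[148:184,305:350],alpha=2);cv2.imwrite("pics/ptr0.png",cv2.resize(cr,(720,576),interpolation=cv2.INTER_CUBIC))
s=cams.read_camera("side");cr=cv2.convertScaleAbs(s["pixels"][185:225,340:390],alpha=1.6)
cv2.imwrite("pics/ptrs0.png",cv2.resize(cr,(750,600),interpolation=cv2.INTER_CUBIC))
r=lambda x,y,z:ray(c,cp(x,y),z)[:2]
d=lambda a,b:np.degrees(np.arctan2(*(b-a)[::-1]))
print("tongue",d(r(551,440,.018),r(574,288,.018)),"tab",d(r(355,63,.018),r(274,50,.018))-90)
# side view of board circle/points
for n,uv,z in[("ball",(220+96/3.752,160+226/3.75),.065)]: print(n,ray(s,uv,z))
print(arm.read_state()["time"])
```

```text
tongue -11.086210878247714 tab -10.010772821907366
ball [0.43740635 0.13248903 0.065     ]
0.4
```

View pics/ptr0.png

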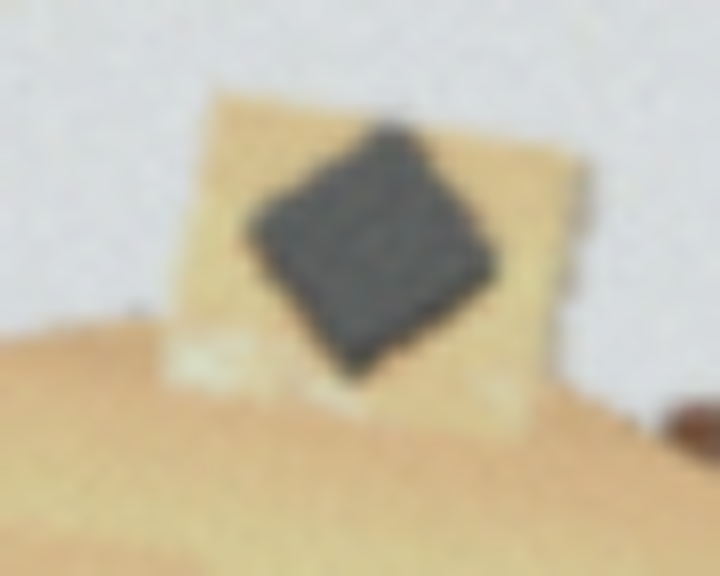

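View pics/ptrs0.png

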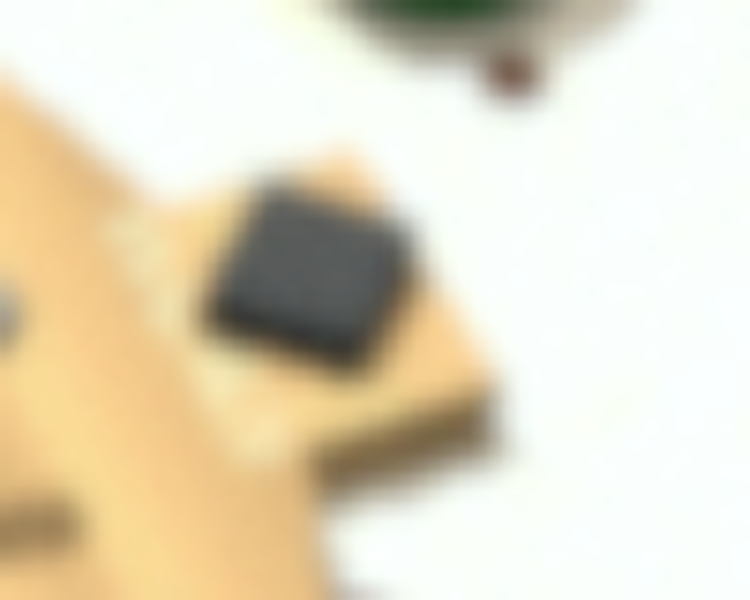

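Run:
```python
from h import *
c=cams.read_camera("top");a=np.array([.5555,.0845])
q=lambda x,y:(305+(x-7.5)/16,148+(y-7.5)/16)
for p in [(352,382),(392,120),(248,228),(495,270),(372,250)]:
    w=ray(c,q(*p),.03)[:2];d=w-a;print(w,np.degrees(np.arctan2(d[1],d[0])),np.linalg.norm(d))
```

```text
[0.70248189 0.05728095] -10.491545023867003 0.14948093950125918
[0.74576728 0.05028404] -10.194595417892113 0.1933193440648525
[0.72805668 0.07367101] -3.590952649954016 0.172896142556796
[0.72070805 0.03409901] -16.965682578888497 0.17272509849401563
[0.72421345 0.05379269] -10.31541180386783 0.17148518053530729
```

```bash
cat >> h.py <<'E'
AX=np.array([.5545,.0845]);YAW=np.radians(-10.4)
def quat(a): a=np.radians(a); return [0,float(np.cos(a)),float(np.sin(a)),0]
def pt(deg,r=.092,z=.054):
    t=np.radians(deg); return [float(AX[0]+r*np.cos(t)),float(AX[1]+r*np.sin(t)),z]
E
python3 - <<'E'
from h import *
for a in (60,75,90,105,120):
    print(a)
    for ph in (92,60,30,0,-30,-60,-84): 
        j=solve_ik(pt(ph),quat(a)); print(ph,None if j is None else np.round(j,2))
    for p in ([.43,-.12,.054],[.45,-.15,.054],[.50,-.16,.054]):
        j=solve_ik(p,quat(a)); print(p,None if j is None else np.round(j,2))
E
```

```text
60
92 [-0.7   0.34  0.4   1.84 -0.16  1.    0.29]
60 [-0.66  0.43  0.43  1.73 -0.2   1.03  0.37]
30 [-0.61  0.48  0.47  1.66 -0.24  1.06  0.46]
0 [-0.56  0.5   0.5   1.65 -0.27  1.06  0.55]
-30 [-0.54  0.47  0.56  1.7  -0.28  1.05  0.63]
-60 [-0.58  0.42  0.65  1.79 -0.29  1.03  0.7 ]
-84 [-0.64  0.36  0.71  1.88 -0.27  1.    0.71]
[0.43, -0.12, 0.054] [-0.72  0.07  0.97  2.16 -0.08  0.94  0.82]
[0.45, -0.15, 0.054] [-0.69  0.19  1.03  2.1  -0.2   0.95  0.98]
[0.5, -0.16, 0.054] [-0.58  0.33  0.96  1.98 -0.32  0.99  1.06]
75
92 [-0.67  0.33  0.37  1.84 -0.14  1.    0.8 ]
60 [-0.63  0.42  0.39  1.73 -0.18  1.03  0.88]
30 [-0.58  0.48  0.43  1.66 -0.22  1.05  0.97]
0 [-0.54  0.49  0.48  1.65 -0.25  1.06  1.06]
-30 [-0.53  0.47  0.54  1.7  -0.27  1.05  1.15]
-60 [-0.58  0.42  0.64  1.79 -0.29  1.03  1.22]
-84 [-0.63  0.35  0.69  1.88 -0.27  1.    1.23]
[0.43, -0.12, 0.054] [-0.75  0.08  1.    2.16 -0.08  0.94  1.35]
[0.45, -0.15, 0.054] [-0.66  0.18  1.    2.1  -0.19  0.95  1.49]
[0.5, -0.16, 0.054] [-0.51  0.3   0.88  1.98 -0.28  0.98  1.55]
90
92 [-0.64  0.33  0.33  1.84 -0.13  1.    
[... 841 characters left out ...]
-0.81  0.08  1.06  2.16 -0.09  0.94  2.41]
[0.45, -0.15, 0.054] [-0.75  0.21  1.11  2.1  -0.23  0.96  2.58]
[0.5, -0.16, 0.054] [-0.62  0.35  1.02  1.98 -0.36  1.    2.66]
120
92 [-0.56  0.32  0.24  1.83 -0.09  0.99  2.33]
60 [-0.5   0.41  0.23  1.72 -0.11  1.03  2.39]
30 [-0.45  0.46  0.26  1.66 -0.13  1.05  2.47]
0 [-0.42  0.47  0.32  1.64 -0.16  1.05  2.57]
-30 [-0.42  0.45  0.4   1.69 -0.19  1.04  2.66]
-60 [ 0.83  0.69 -1.18  1.74  0.69  1.19  2.08]
-84 [ 0.9   0.6  -1.18  1.83  0.61  1.14  2.13]
[0.43, -0.12, 0.054] [ 1.32  0.21 -1.17  2.1   0.24  0.97  2.64]
[0.45, -0.15, 0.054] [ 1.33  0.32 -1.17  2.04  0.35  1.    2.6 ]
[0.5, -0.16, 0.054] [ 1.25  0.49 -1.17  1.92  0.51  1.07  2.48]
```

Run:
```python
from h import *
effector.grab()
Q=quat(75)
arm.move_to(pt(92,z=.17),Q)
hit=arm.movel(pt(92,z=.056),max_speed=.12,threshold=8)
s=arm.read_state();print(hit,s["time"],s["ee_pos"],s["force"],s["opening"])
c=cams.read_camera("top");cv2.imwrite("pics/t1.png",cv2.resize(cv2.convertScaleAbs(c["pixels"][140:310,240:430],alpha=1.8),(665,595),interpolation=cv2.INTER_CUBIC))
```

```text
False 4.425 [0.55201375 0.17665651 0.05685378] [ 0.12104826  0.19742062 -0.29017019] 4.409086793505227e-05
```

View pics/t1.png

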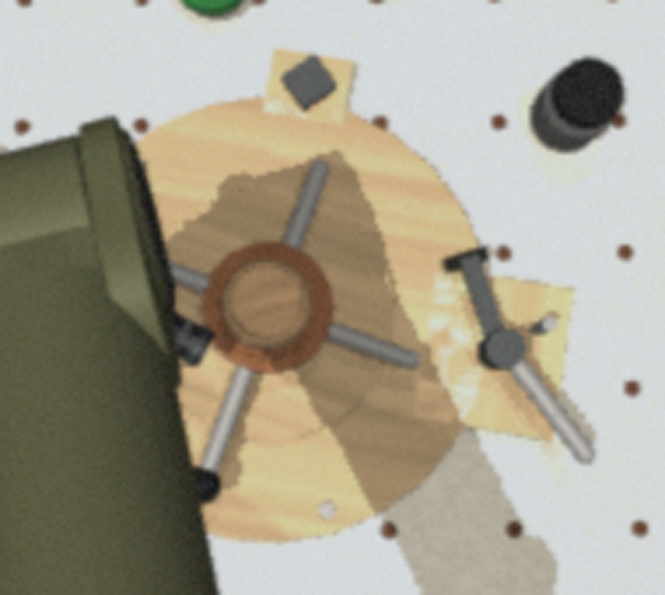

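Run:
```python
from h import *
for ph in np.arange(84,-69,-8.):
    hit=arm.movel(pt(ph,z=.056),max_speed=.05,threshold=18)
    s=arm.read_state();print(ph,hit,np.round(s["force"],1),round(s["time"],1), end="; ")
    if hit: break
c=cams.read_camera("top");cv2.imwrite("pics/t2.png",cv2.resize(cv2.convertScaleAbs(c["pixels"][140:310,240:430],alpha=1.8),(665,595),interpolation=cv2.INTER_CUBIC))
c=cams.read_camera("side");cv2.imwrite("pics/s2.png",c["pixels"])
```

```text
84.0 False [-0.  -0.4  0.1] 4.9; 76.0 False [-0.4 -0.2 -0.8] 5.3; 68.0 False [-0.3 -0.3 -0.7] 5.7; 60.0 False [-0.6  1.1 -1. ] 6.1; 52.0 False [-1.1  0.6 -0.1] 6.5; 44.0 False [-1.3  0.4 -0.4] 6.9; 36.0 False [-0.8  0.4 -0.4] 7.3; 28.0 False [0.1 0.8 0.6] 7.7; 20.0 False [-0.9  0.4 -0.2] 8.2; 12.0 False [-0.4  0.9  0.5] 8.6; 4.0 False [ 0.4  1.  -0.5] 9.0; -4.0 False [0.6 1.3 0.5] 9.4; -12.0 False [ 0.2 -0.1  0.4] 9.8; -20.0 False [ 0.1 -0.9  0.5] 10.2; -28.0 False [0.2 0.6 0.4] 10.6; -36.0 False [0.7 1.2 0.4] 11.0; -44.0 False [0.2 0.3 0.2] 11.4; -52.0 False [0.7 0.1 0.2] 11.8; -60.0 False [-0.   0.2 -0.1] 12.2; -68.0 False [-0.9  0.5  0.6] 12.6;
```

View pics/t2.png

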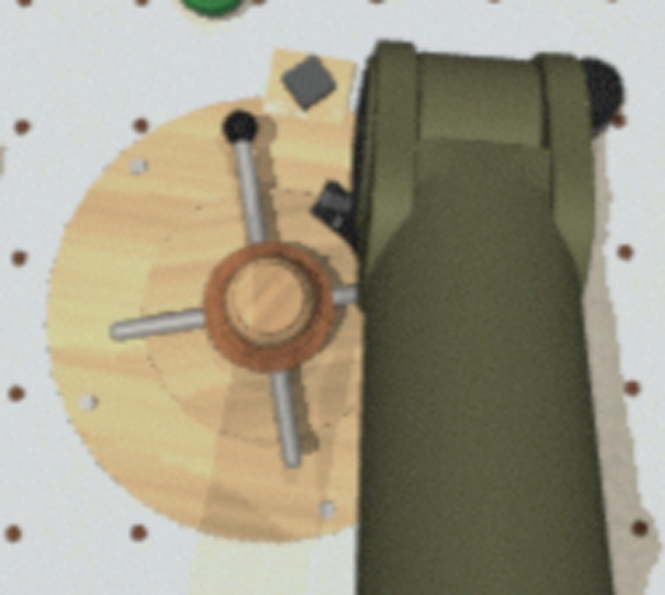

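View pics/s2.png

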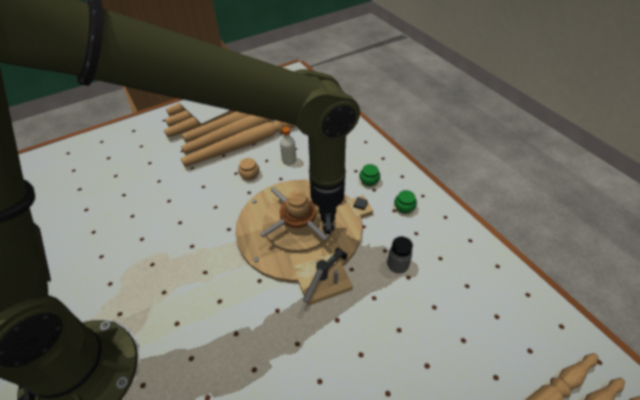

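```bash
cat >> h.py <<'E'
def ballang(c=None):
    "ball = dark low-saturation round blob near r=128mm"
    c=c or cams.read_camera("top"); im=c["pixels"]
    # only pixels in ring around predicted circle
    best=None
    m=(im.max(2)<45).astype(np.uint8)
    ring=np.zeros(m.shape,np.uint8)
    t=np.radians(np.arange(-60,75,1))
    pts=proj(c,np.c_[AX[0]+.128*np.cos(t),AX[1]+.128*np.sin(t),np.full(len(t),.065)])
    cv2.polylines(ring,[np.round(pts).astype(np.int32)],False,1,15)
    n,l,st,ce=cv2.connectedComponentsWithStats(m&ring)
    out=[]
    for i in range(1,n):
        if 40<=st[i,4]<=160:
            p=ray(c,ce[i],.065)[:2]-AX; ang=np.degrees(np.arctan2(p[1],p[0])-YAW)
            out.append((int(st[i,4]),ce[i].round(1).tolist(),round(float(ang),2),round(float(np.hypot(*p)),4)))
    return out
E
python3 - <<'E'
from h import *
print(ballang())
c=cams.read_camera("top");p=ray(c,cp(240,126),.065)[:2]-AX;print(np.degrees(np.arctan2(p[1],p[0])-YAW),np.hypot(*p), c["pixels"][176,308])
E
```

```text
[(65, [308.2, 175.9], 18.72, 0.1297), (103, [343.7, 184.6], -22.33, 0.1256)]
18.70665794982621 0.13041512833228436 [23 25 23]
```

Run:
```python
from h import *
for ph in (-74,-80,-84):
    hit=arm.movel(pt(ph,z=.056),max_speed=.03,threshold=18)
    if hit: print("hit")
arm.dwell(.2)
c=cams.read_camera("top");print(ballang(c),arm.read_state()["ee_pos"],arm.read_state()["time"])
cv2.imwrite("pics/t3.png",cv2.resize(cv2.convertScaleAbs(c["pixels"][140:310,240:430],alpha=1.8),(665,595),interpolation=cv2.INTER_CUBIC))
```

```text
[(64, [322.1, 175.7], 3.61, 0.1294), (110, [349.0, 189.2], -30.21, 0.1241)] [ 0.56373048 -0.00729331  0.05585593] 14.4083
```

View pics/t3.png

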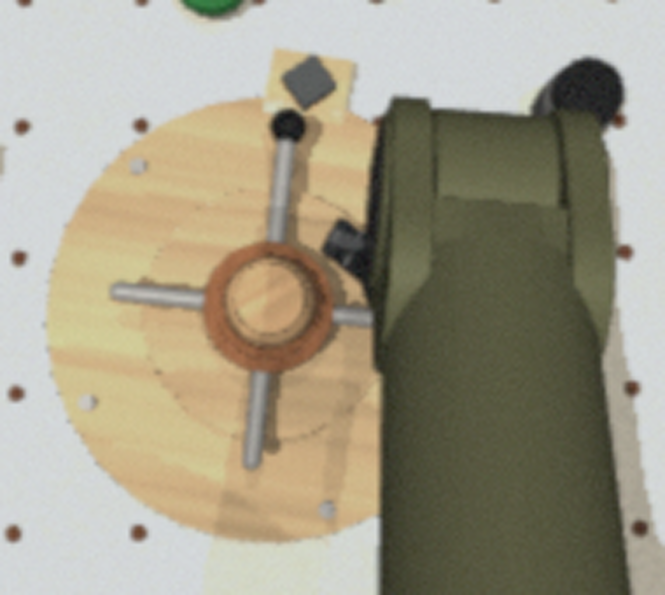

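Run:
```python
from h import *
arm.movel(pt(-87.5,z=.056),max_speed=.02,threshold=18)
arm.dwell(.3); print(ballang())
arm.movel(pt(-78,z=.056),max_speed=.05)
arm.movel(pt(-78,z=.16),max_speed=.15)
arm.movel([.50,.0,.16],max_speed=.2) if 0 else None
c=cams.read_camera("top");print(ballang(c),arm.read_state()["time"])
cv2.imwrite("pics/t4.png",cv2.resize(cv2.convertScaleAbs(c["pixels"][140:310,240:430],alpha=1.8),(665,595),interpolation=cv2.INTER_CUBIC))
c=cams.read_camera("side");cv2.imwrite("pics/s4.png",cv2.resize(cv2.convertScaleAbs(c["pixels"][160:320,220:430],alpha=1.6),(788,600),interpolation=cv2.INTER_CUBIC))
```

```text
[(67, [325.0, 175.7], 0.46, 0.1305), (107, [349.6, 189.6], -31.0, 0.1242)]
[(66, [325.0, 175.8], 0.48, 0.1303)] 16.5417
```

View pics/t4.png

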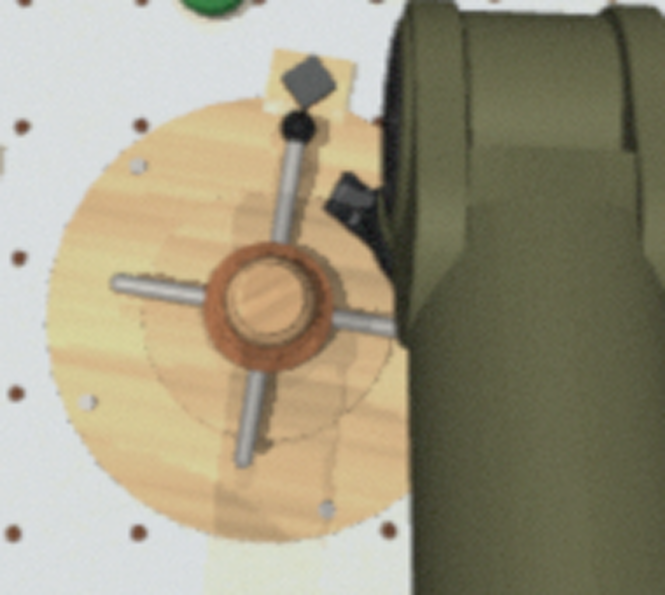

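View pics/s4.png

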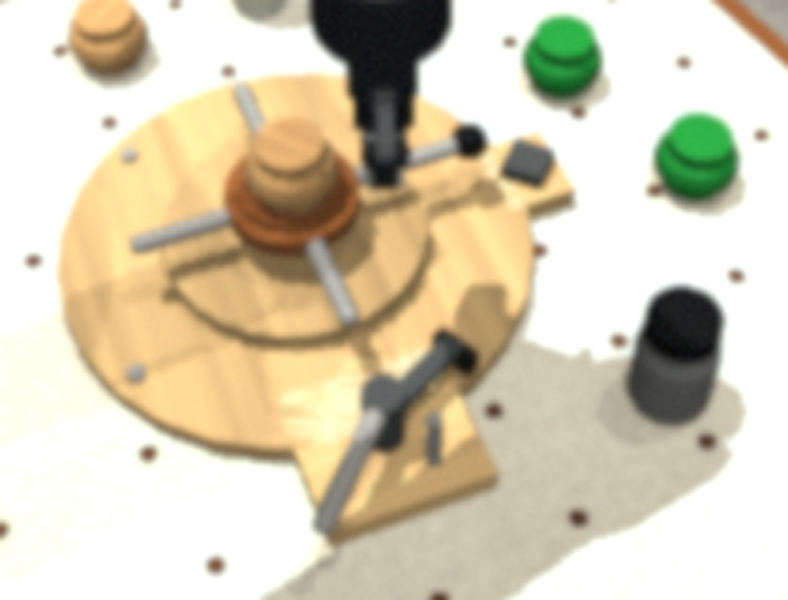

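```bash
cat >> h.py <<'E'
PV=np.array([.5249,-.0772])
def lp(deg,r=.072,z=.05):
    t=np.radians(deg); return [float(PV[0]+r*np.cos(t)),float(PV[1]+r*np.sin(t)),z]
E
python3 - <<'E'
from h import *
Q=quat(75)
arm.movel(lp(-180,z=.16),max_speed=.2)
print(arm.movel(lp(-180),max_speed=.12,threshold=8))
for ph in np.arange(-172,-115,8.):
    hit=arm.movel(lp(ph),max_speed=.05,threshold=15)
    s=arm.read_state();print(ph,hit,np.round(s["force"],1),end="; ")
    if hit: break
c=cams.read_camera("top");print(s["time"],ballang(c))
cv2.imwrite("pics/t5.png",cv2.resize(cv2.convertScaleAbs(c["pixels"][140:310,240:430],alpha=1.8),(665,595),interpolation=cv2.INTER_CUBIC))
c=cams.read_camera("side");cv2.imwrite("pics/s5.png",cv2.resize(cv2.convertScaleAbs(c["pixels"][160:320,220:430],alpha=1.6),(788,600),interpolation=cv2.INTER_CUBIC))
E
```

```text
False
-172.0 False [-0.8 -0.1  0.5]; -164.0 False [-0.1  0.3 -0.1]; -156.0 False [ 0.2 -0.6 -0.2]; -148.0 False [-0.3 -0.5 -0.2]; -140.0 False [-0.3  0.1  0.5]; -132.0 False [0.3 0.8 0.8]; -124.0 False [-0.6  0.2  0.8]; -116.0 False [-0.5 -0.6 -0.1]; 21.3083 [(67, [325.0, 175.7], 0.46, 0.1305)]
```

View pics/t5.png

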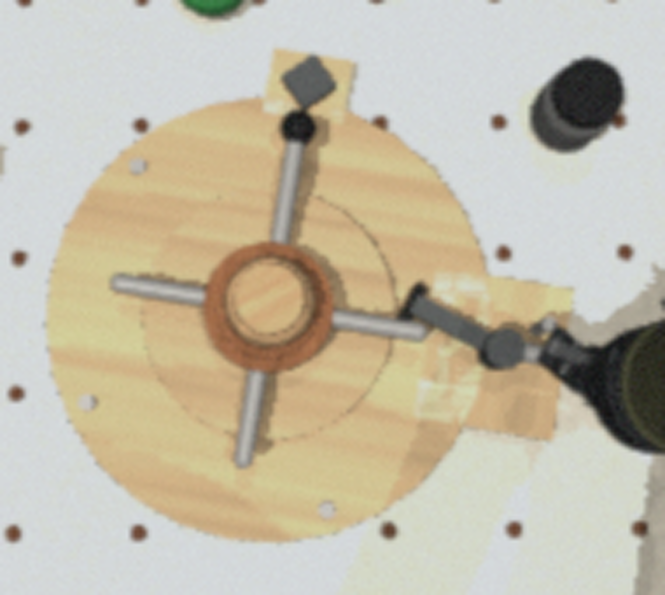

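View pics/s5.png

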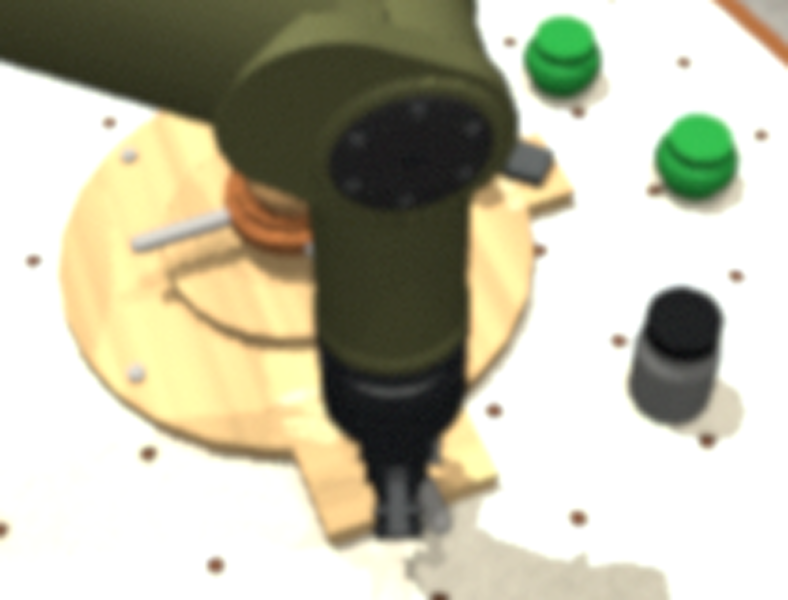

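Run:
```python
from h import *
for ph in np.arange(-113,-80,3.):
    hit=arm.movel(lp(ph),max_speed=.02,threshold=9)
    s=arm.read_state();print(ph,hit,np.round(s["force"],1),end="; ")
    if hit or np.hypot(*s["force"][:2])>9: break
arm.dwell(.3)
s=arm.read_state();c=cams.read_camera("top");print(s["time"],s["force"],s["ee_pos"],ballang(c))
cv2.imwrite("pics/t6.png",cv2.resize(cv2.convertScaleAbs(c["pixels"][140:310,240:430],alpha=1.8),(665,595),interpolation=cv2.INTER_CUBIC))
```

```text
-113.0 False [-0.3  1.4  0.4]; -110.0 False [-0.7  1.7 -0.7]; -107.0 False [-0.7  1.6  0.4]; -104.0 False [ 0.   0.5 -0.9]; -101.0 False [-1.3  0.6  0.8]; -98.0 False [-1.7  0.7  0.3]; -95.0 False [-7.2  1.8  4.9]; -92.0 True [-2.4  1.   1.4]; 24.3167 [-1.18272993 -0.36983118  0.90131747] [ 0.51568271 -0.14830702  0.04835533] [(67, [325.0, 175.7], 0.46, 0.1305)]
```

View pics/t6.png

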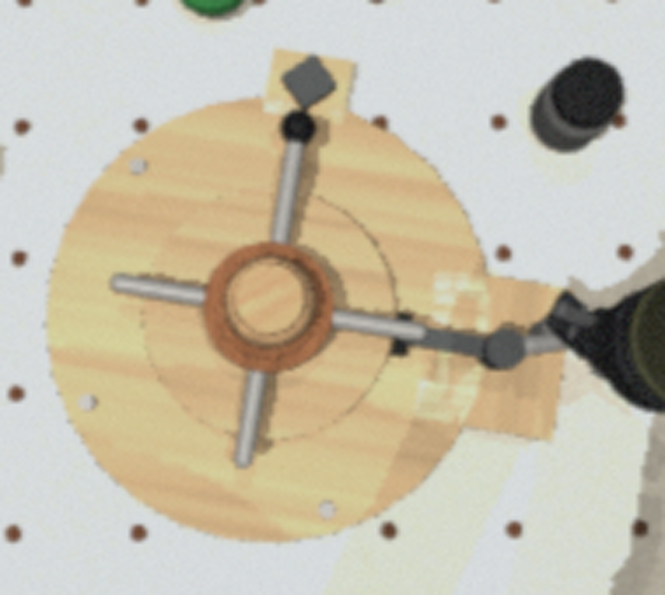

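Run:
```python
from h import *
arm.movel(lp(-112),max_speed=.05)
arm.movel(lp(-112,z=.17),max_speed=.15)
arm.movel([.42,-.25,.2],max_speed=.2)
s=arm.read_state();c=cams.read_camera("top");print(s["time"],ballang(c))
cv2.imwrite("pics/t7.png",cv2.resize(cv2.convertScaleAbs(c["pixels"][140:310,240:430],alpha=1.8),(665,595),interpolation=cv2.INTER_CUBIC))
c=cams.read_camera("side");cv2.imwrite("pics/s7.png",cv2.resize(cv2.convertScaleAbs(c["pixels"][160:320,220:430],alpha=1.6),(788,600),interpolation=cv2.INTER_CUBIC))
```

```text
26.65 [(68, [325.1, 175.6], 0.43, 0.1308)]
```

View pics/t7.png

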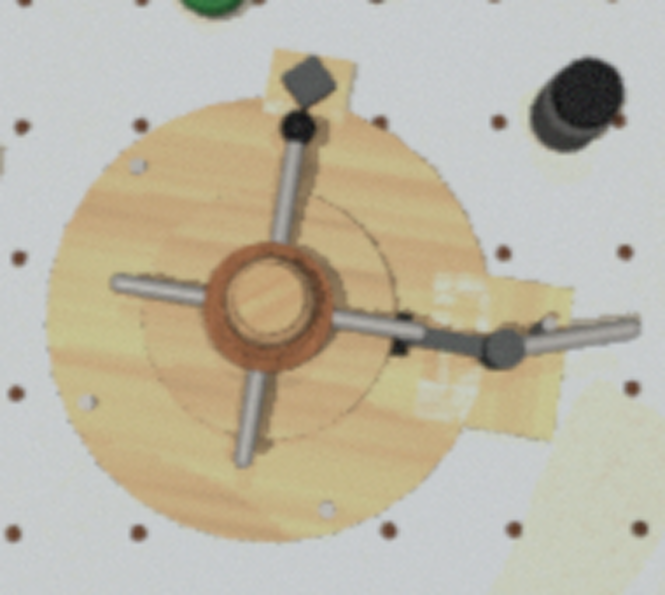

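View pics/s7.png

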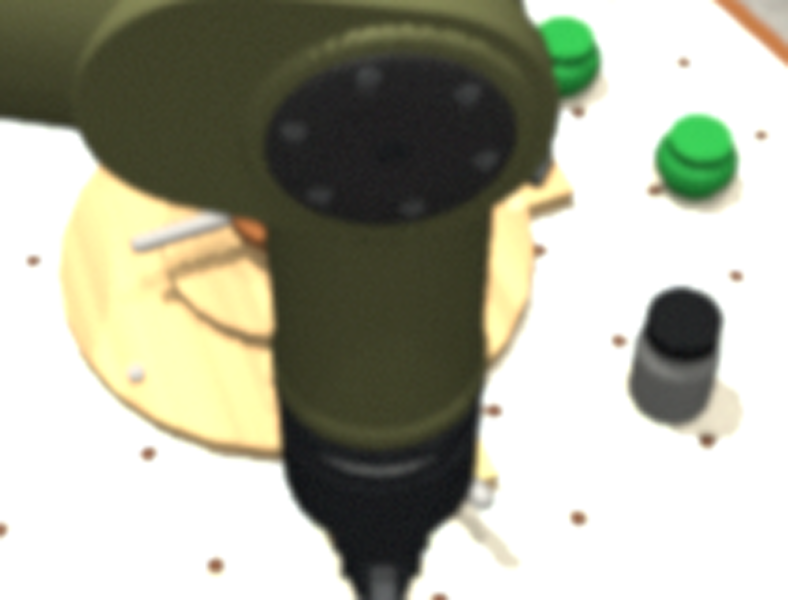

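Run:
```python
from h import *
c=cams.read_camera("top")
t1=ray(c,cp(638,327),.06)[:2];t0=ray(c,cp(590,459),.06)[:2];pin=ray(c,cp(549,322),.065)[:2]
for P in (PV,ray(c,cp(502,349),.07)[:2]):
    a=[np.arctan2(*(t-P)[::-1]) for t in (t0,t1,pin)]
    print(np.degrees(a),[np.linalg.norm(t-P) for t in (t0,t1,pin)],"swing",a[1]-a[0],"gap to pin mm",1e3*np.linalg.norm(pin-P)*np.sin(a[2]-a[1])-12)
cv2.imwrite("pics/lev.png",cv2.resize(cv2.convertScaleAbs(c["pixels"][215:265,365:428],alpha=1.8),(756,600),interpolation=cv2.INTER_CUBIC))
```

```text
[-143.08153438  -80.57214373  -58.16643389] [np.float64(0.0922392363861383), np.float64(0.09387337745204807), np.float64(0.0359350548356555)] swing 1.0909946802706862 gap to pin mm 1.6970957180217319
[-141.71982832  -81.16541581  -61.28751188] [np.float64(0.09456678556560733), np.float64(0.0969341881978034), np.float64(0.038434434556872295)] swing 1.0568738747426905 gap to pin mm 1.0683574339395019
```

View pics/lev.png

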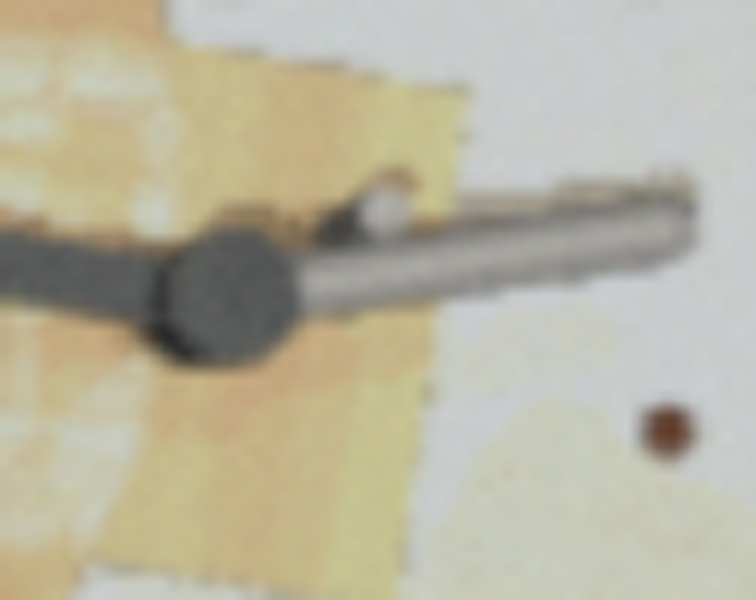

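Run:
```python
from h import *
arm.movel(lp(-112,z=.17),max_speed=.2)
arm.movel(lp(-112,r=.076),max_speed=.12,threshold=8)
arm.movel(lp(-100,r=.076),max_speed=.04,threshold=10)
for ph in (-97,-95,-93,-91,-89,-87):
    hit=arm.movel(lp(ph,r=.076),max_speed=.012,threshold=18)
    s=arm.read_state();e=s["ee_pos"];d=np.array(e[:2])-PV;print(ph,round(float(np.degrees(np.arctan2(d[1],d[0]))),2),hit,np.round(s["force"],1),end="; ")
    if hit or np.hypot(*s["force"][:2])>17: break
c=cams.read_camera("top");print(s["time"],ballang(c))
arm.movel(lp(-112),max_speed=.05)
arm.movel(lp(-112,z=.17),max_speed=.15)
arm.movel([.42,-.25,.2],max_speed=.2)
c=cams.read_camera("top");print(arm.read_state()["time"],ballang(c))
cv2.imwrite("pics/t8.png",cv2.resize(cv2.convertScaleAbs(c["pixels"][140:310,240:430],alpha=1.8),(665,595),interpolation=cv2.INTER_CUBIC))
cv2.imwrite("pics/lev2.png",cv2.resize(cv2.convertScaleAbs(c["pixels"][215:265,365:428],alpha=1.8),(756,600),interpolation=cv2.INTER_CUBIC))
```

```text
-97 -97.01 False [0.7 0.2 0.4]; -95 -95.96 False [-5.2  0.8  2.4]; -93 -95.66 False [-10.3   2.    6.6]; -91 -95.42 False [-17.4   2.5  12.2]; 30.9333 [(67, [325.0, 175.7], 0.46, 0.1305)]
33.5 [(68, [325.1, 175.6], 0.43, 0.1308)]
```

View pics/lev2.png

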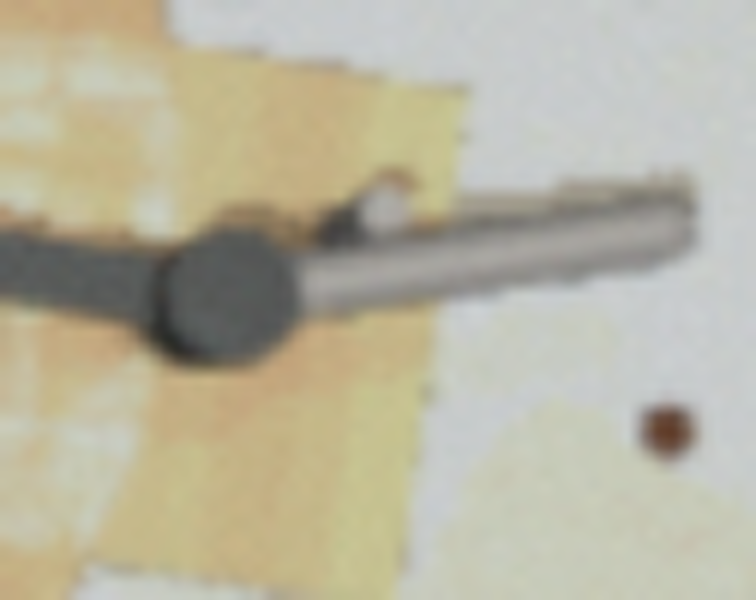

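View pics/t8.png

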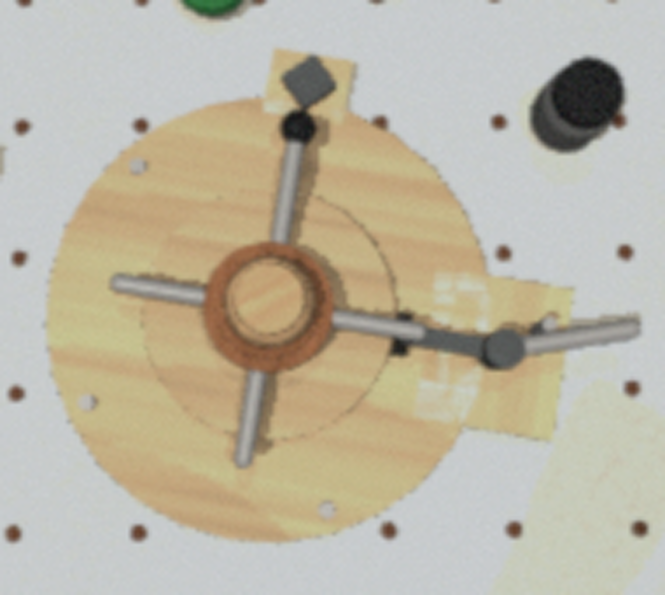

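Pushing with about 17 N moved the lever no further, so it is hard against the pin. The ball is still on the pointer line and the foot is seated.

Run:
```python
from h import *
arm.dwell(.3); print(arm.hand_in())
```

```text
the job is handed in; nothing more can be done
None
```

I turned the turntable until its long spoke points at the pointer, pushed the brake lever home against its stop pin, and handed the job in. No verdict was reported.

- **Turntable:** I pushed one plain spoke clockwise with the shut fingertips, about 169° in short arc steps. Sensed force stayed under 2 N in the readings taken between steps.
- **Long spoke:** After the braking, the top camera put the ball about 0.4–0.5° off the pointer line, roughly 1 mm at the ball (10 mm is allowed). This held before, during and after the brake was pushed.
- **Brake lever:** I swung it round until the sensed force stopped it. A second push reached about 17 N sideways (about 21 N in all), and the lever looked unmoved in the images.
- **Foot and bystanders:** In the last top picture the foot is seated in the middle and the jar is in place. I did not check the glue bottle or the spare foot again after the turntable push, but the hand never went near them.

**A check that disagreed:** My pixel estimate left 1–1.7 mm between the lever and the pin. The estimated lever swing was only 1.06–1.09 rad on top of an unknown starting angle. I put this down to calibration error, because the lever met a hard stop and in the enlarged view looks to be touching the pin.

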